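# Set the glass magnifier on the pattern chart

## Task

Pick up the glass stand magnifier and stand it upright on the printed block of the chart that lies on the wooden punching board, centred on the print, so that the card puncher can read it. It is thin glass: hold it lightly, with no more than about 45 N of grip, and set it down softly, without dropping it or pressing it hard on the board. Leave the capped glass jar where it stands.

Things in the scene. Friction and masses are not known exactly. Their poses are not given: they have to be found in the camera images.
- magnifier_center (a point): centre of the glass stand magnifier: a clear upright barrel, 51 mm in diameter, 52 mm high plus a 5 mm lens dome, black collar round the top; loose, about 120 g, stands on the table. The point is on its axis, 26 mm above its underside; z up. It breaks if gripped with over 48 N on each finger, pressed on the board with over 40 N, or let fall more than 8 mm.
- print_center (a point): centre of the block of purple printed squares (70 x 48 mm) on the white chart (300 x 90 mm) of the fixed wooden punching board (360 x 230 mm), on the paper's upper face, 22 mm above the table; x along the chart, z up. The dark steel template beside it is 8 mm proud of the wood, its edge 75 mm from this point. The other chart, flat on the table, is not meant.
- jar_center (a point): centre of a capped clear glass jar, 54 mm in diameter and 85 mm high with a black lid, taller than the magnifier; loose, standing on the table, to be left where it is. The point is on its axis, half-way up (42 mm); z up.
Not all that is in view belongs to the job. Leave any green or yellow look-alike of the part that bears magnifier_center alone.

How it is judged:
By the outcome, as a careful person would: the job done as asked, in the order asked, and still so for the second after the job is handed in, with the robot touching nothing.
It also fails if it takes over 45 s, if anything falls off the work surface, if the arm or the gripper's body presses on something with over 40 N, if the wrist force passes 120 N, or if a joint passes its speed limit or range.

## Robot

A 6-joint arm with a two-finger parallel gripper is mounted at the origin on the work surface. World frame = base frame: x ahead of the robot, y to its left, z up, the work surface at z = 0. Lengths are in m, angles in rad, forces in N, time in s.
With the tool pointing down it reaches from about 0.375 to 0.9 m from the base axis. Payload 3.1 kg.
Tool frame: the origin (TCP) lies between the finger pads; the fingertips stand 8 mm ahead of it and the grasp point (between the pads) lies 11 mm behind it; z points along the fingers, y is the line along which they close (so a half turn about z gives the same grasp; the last joint's range is limited). The gripper opens to 87 mm and grips with 3 to 60 N. Pads are 19 mm wide; open, the fingers measure 117 mm over their backs; the gripper's body (75 mm by 190 mm) begins 51 mm behind the grasp point.
Start: joints at [1.028, 0.527, 1.433, -0, 1.181, -0.178], TCP at [0.222, 0.584, 0.231] pointing down, gripper open.
Joint ranges: [-3.08, 3.08], [-0.75, 2.2], [0.22, 2.44], [-1.43, 4.57], [0, 2.65], [-2.85, 2.85]. Speed limits (rad/s): [2.79, 2.79, 3.14, 3.14, 3.14, 3.14].

## Interface

Orientations are given as a unit quaternion [x, y, z, w].
In Python, from rig import robot, vision, job gives the robot as it stands.
- The arm moves only by the shell command python3 -m handwheel 'ROWS' [OPENING] [FORCE]. ROWS is JSON, a list of rows, each a list of 4 numbers: the shift along the tool's x, y, z as a fraction of full scale, then the turn about the tool's z as a fraction of full scale. A call has 1 to 20 rows; each row is the pose to reach, as a shift and turn from the pose commanded when the call began, along the tool's axes at that moment, turning the shorter way round; what a row does not reach only later rows make up. Full scale, the value 1, is 300 mm for a shift and 2 pi rad for a turn. A row lasts 1/12 s, in which the tool goes at most 41.7 mm and 7.16 degrees, less where a joint would pass 70% of its speed; a pose out of reach is approached as far as the arm can. A call with a number of a shift or a turn outside -1 to 1 is refused whole. A call with a gripper value outside its range is refused whole. OPENING is the opening in per cent of the stroke, from 0 (shut) to 100 (fully open), set as the call begins (- or left out, the last holds). The fingers move at their own pace and stop on an object; FORCE is the grip in N (left out, the last holds). Time passes only in rows, so rows that repeat a pose let the fingers close. It gives the time, the measured TCP pose, the force, the opening and the grip force at its end, in the units of the state.
- robot.get_obs(): the state, without advancing time (a new reading comes with each control period).
- vision.camera(name): name is "side" or "top"; returns a dict with "frame" (480x640x3 uint8, red, green, blue), "K" (3x3 intrinsics, pixels), "cam_to_world" (4x4, takes a point from camera to world coordinates). Camera axes: x right, y down, z forward; pixel columns grow to the right and rows downward; lengths in m; the calibration is good to about 2 mm. A picture is of the moment at which its call begins. There is no depth.
- job.hand_in(): hands the job in; it is judged then, once.
Trained networks look in the newest picture that a camera, given by its name, has taken for a name from the list of things; names that differ only in an ending like _2 or _b are one class to them, and where a whole thing is asked for, a point or a joint stands for the part that bears it (a point fixed in the world has none). Each returns a list of dicts, best first, with "conf" (0 to 1); they miss things now and then, are a little off and sometimes report something else, mostly with a low value. They report only what shows in the picture. A call takes as long as a camera call. They do not tell look-alikes from the thing itself.
- vision.look_for(camera, label): "point" ([row, column] in pixels, amid what is visible of it).
- vision.outline_of(camera, label): "mask" (480x640 bool, what is visible of it) and "point" ([row, column] in pixels, amid what is visible of it).
The state is a dict: "time": time; "q": joint angles; "joint_velocities": joint speeds; "joint_torque": joint torques, N m; "position": TCP position; "tool_rot": TCP orientation; "ft_force": force on the tool from outside, world axes, zero at the start; "moment": the same for the moment, N m; "grip_width": finger opening in m; "grip_force": force on a finger pad.
Only numpy, scipy, OpenCV 4.12 (cv2) and the standard library are available. Lean on these libraries where they do the work, as an engineer would, in place of code of your own. Each camera call takes 0.05 s, during which the arm holds its last target. There are 200 camera calls.

## Working session

There is one attempt and no reset: what is moved stays moved. The work goes in short steps, Python scripts to look and compute and a shell command to move; the robot and the scene stay as the last step left them, time stands still between calls to the robot, and variables do not carry over. Pictures are saved under pics/ and viewed, at most 10 in all, crops included, and the job is handed in when it is done.

```bash
mkdir -p pics; cat > h.py <<'E'
import numpy as np,cv2
from rig import robot,vision,job
def snap(n,f):
    c=vision.camera(n);cv2.imwrite(f,c["frame"][:,:,::-1]);return c
def ray(c,p):
    T=np.array(c["cam_to_world"]);d=T[:3,:3]@np.linalg.inv(c["K"])@[p[1],p[0],1];return T[:3,3],d/np.linalg.norm(d)
def onz(c,p,z):
    o,d=ray(c,p);return o+d*(z-o[2])/d[2]
def tri(rs):
    A=sum(np.eye(3)-np.outer(d,d) for o,d in rs);b=sum((np.eye(3)-np.outer(d,d))@o for o,d in rs);return np.linalg.solve(A,b)
E
python3 - <<'E'
from h import *
np.set_printoptions(precision=4,suppress=True)
for n in("side","top"):
    c=snap(n,f"pics/{n}1.png");print(n,c["cam_to_world"],c["K"])
    for l in("magnifier_center","print_center","jar_center"):
        print(l,[(np.round(r["point"],1),round(r["conf"],2)) for r in vision.look_for(n,l)])
print(robot.get_obs())
E
```

```text
side [[ 0.9628 -0.1076  0.2478  0.3118]
 [-0.2689 -0.468   0.8418 -0.8777]
 [ 0.0254 -0.8772 -0.4795  0.5229]
 [ 0.      0.      0.      1.    ]] [[497.5599   0.     319.255 ]
 [  0.     497.5599 232.4353]
 [  0.       0.       1.    ]]
magnifier_center [(array([294.2, 346.5]), 0.91), (array([289.7, 395.7]), 0.64), (array([329.2, 425.8]), 0.63)]
print_center [(array([199.8, 289.9]), 0.6)]
jar_center [(array([258.8, 299.4]), 0.55)]
top [[ 0.0221 -0.9866  0.1618  0.3771]
 [-0.9995 -0.0181  0.0264 -0.076 ]
 [-0.0231 -0.1623 -0.9865  1.1655]
 [ 0.      0.      0.      1.    ]] [[540.5337   0.     317.3258]
 [  0.     540.5337 231.6571]
 [  0.       0.       1.    ]]
magnifier_center [(array([237.2, 401.5]), 0.97), (array([196.8, 454. ]), 0.69), (array([195.8, 407.6]), 0.63), (array([235.8, 195.8]), 0.37)]
print_center [(array([229.8, 199.3]), 0.62)]
jar_center [(array([258.9, 351.8]), 0.88)]
{'time': 0.4, 'q': array([ 1.0285,  0.5276,  1.4329, -0.    ,  1.1814, -0.1785]), 'joint_velocities': array([-0.0001, -0.    , -0.0006, -0.0014,  0.0022, -0.0006]), 'joint_torque': array([ -0.0002, -43.9505, -17.6657,   0.0633,   0.0531,  -0.0001]), 'position': array([0.2223, 0.584 , 0.2304]), 'tool_rot': array([ 0.1809,  0.9835, -0.0002, -0.0001]), 'ft_force': array([0.5573, 0.4109, 0.4277]), 'moment': array([ 0.0214, -0.0443, -0.0537]), 'grip_force': 0.0, 'grip_width': 0.0871324152105095}
```

View pics/side1.png

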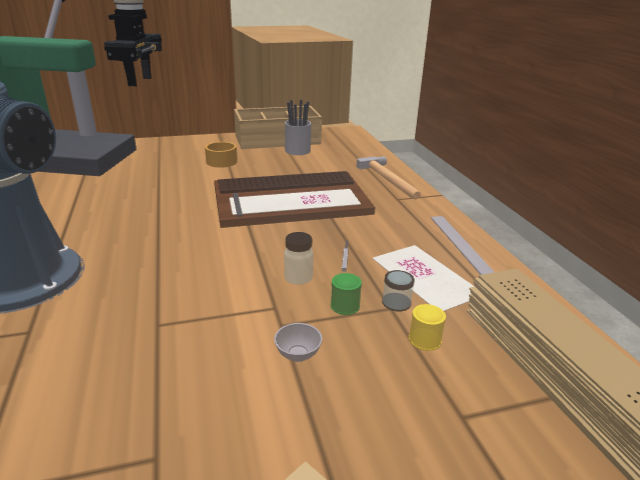

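View pics/top1.png

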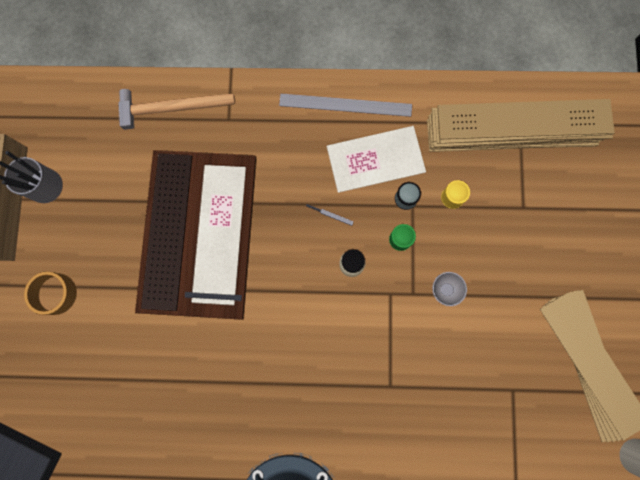

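The side view shows the clear magnifier at about (290,397) (row, column), green at (294,346), yellow at (329,426) and the jar at (258,299). The print on the board is at (199,316). In the top view the magnifier is at (196,408), the jar at (261,353) and the print at (210,221), and the second chart lies flat on the table.

```bash
python3 - <<'E'
from h import *
np.set_printoptions(precision=4,suppress=True)
C={};P={};im={}
W={"side":((185,212),(290,345)),"top":((185,240),(205,240))}
M={"side":(290,397),"top":(196,408)}
for n in W:
    c=C[n]=vision.camera(n);f=im[n]=c["frame"];(a,b),(d,e)=W[n]
    h=cv2.cvtColor(f,cv2.COLOR_RGB2HSV)
    m=np.zeros(f.shape[:2],np.uint8);m[a:b,d:e]=((h[a:b,d:e,0]>140)&(h[a:b,d:e,0]<176)&(h[a:b,d:e,1]>40))
    r,cc=np.nonzero(m);box=cv2.minAreaRect(np.c_[cc,r].astype(np.float32));P[n]=box[0][::-1]
    pts=np.array([onz(c,(y,x),.022) for x,y in zip(cc,r)])[:,:2]
    bw=cv2.minAreaRect((pts*1000).astype(np.float32));print(n,"print box px",box,"world mm",bw)
    for l in ("magnifier_center","jar_center"):
        for r in vision.outline_of(n,l):
            m=r["mask"];ys,xs=np.nonzero(m)
            print(n,l,round(r["conf"],2),np.round(r["point"],1),xs.min(),xs.max(),ys.min(),ys.max())
    # chart white box
    w=((h[...,1]<60)&(h[...,2]>170)).astype(np.uint8)
print("print tri",tri([ray(C[n],P[n]) for n in P]))
s=im["side"][250:330,340:450];t=im["top"][165:275,330:480]
s=cv2.resize(s,None,fx=5,fy=5,interpolation=2);t=cv2.resize(t,None,fx=4,fy=4,interpolation=2)[:400]
o=np.zeros((400+400,800,3),np.uint8)[:600]
o=np.zeros((400,1150,3),np.uint8);o[:,:550]=s;o[:,550:]=t
o=cv2.resize(o,(800,278));cv2.imwrite("pics/crop.png",o[:,:,::-1])
E
```

```text
side print box px ((315.41802978515625, 198.59840393066406), (8.14821720123291, 28.609294891357422), 84.80557250976562) world mm ((606.472900390625, 166.5824737548828), (45.176937103271484, 65.29247283935547), 88.13152313232422)
side magnifier_center 0.91 [288.2 399.4] 383 414 270 311
side magnifier_center 0.64 [327.6 425.5] 409 445 304 351
side magnifier_center 0.57 [292.5 347.3] 331 361 273 314
side jar_center 0.86 [258.3 298.8] 283 314 232 285
top print box px ((220.71035766601562, 209.97586059570312), (19.681779861450195, 29.564191818237305), 4.763641834259033) world mm ((608.0349731445312, 165.1204833984375), (42.980018615722656, 64.80152130126953), 88.06987762451172)
top magnifier_center 0.91 [235.8 404.2] 389 416 224 250
top magnifier_center 0.7 [195.2 410.2] 395 421 182 209
top magnifier_center 0.63 [195.5 454.3] 441 469 180 208
top jar_center 0.67 [261.9 354. ] 340 365 249 276
print tri [0.6074 0.1651 0.0227]
```

View pics/crop.png

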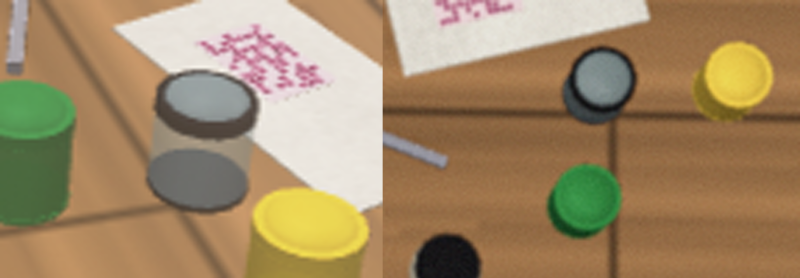

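```bash
python3 - <<'E'
from h import *
np.set_printoptions(precision=4,suppress=True)
s=vision.camera("side");t=vision.camera("top")
m=tri([ray(s,(278.7,399.8)),ray(t,(193.4,409.1))]);print("lens",m, "base side",onz(s,(301.8,396.9),0))
for n,a,b,z in(("green",(281,346.5),(236.5,402.5),.05),("yellow",(313,428),(191.5,457.5),.05),("jar",(241,299),(261,353),.085)):
    p=tri([ray(s,a),ray(t,b)]);d=p-m;print(n,p,"dist",np.hypot(*d[:2]),"bearing",np.degrees(np.arctan2(d[1],d[0])))
# collar/table fit check with predicted outline in both views
a=np.linspace(0,2*np.pi,40)
for c,n in((s,"side"),(t,"top")):
    T=np.linalg.inv(c["cam_to_world"])
    X=np.array([[m[0]+.0255*np.cos(x),m[1]+.0255*np.sin(x),z,1] for z in(0,.052) for x in a])
    q=(T@X.T)[:3];q=c["K"]@q;q=q[:2]/q[2];print(n,"pred",q[0].min(),q[0].max(),q[1].min(),q[1].max())
E
```

```text
lens [ 0.6453 -0.2378  0.0507] base side [ 0.6468 -0.2352  0.    ]
green [ 0.5536 -0.2238  0.0511] dist 0.09271065740180907 bearing 171.26547156011662
yellow [ 0.6492 -0.3382  0.0531] dist 0.10047820734253597 bearing -87.76211698872675
jar [ 0.4969 -0.1203  0.0785] dist 0.18928826137418 bearing 141.6154110658895
side pred 382.1054827663664 414.9087609701452 269.91396489193835 311.82234814575185
top pred 394.1768244213241 421.3830547631689 181.40254231259533 210.0127897139455
```

```bash
cat > plan.py <<'E'
import sys
from h import *
from scipy.spatial.transform import Rotation as R
# target x y z, tool-y bearing deg
o=robot.get_obs();r=R.from_quat(o["tool_rot"]);t=np.array(list(map(float,sys.argv[1:4])))
d=r.inv().apply(t-o["position"]);y=r.apply([0,1,0]);b=np.degrees(np.arctan2(y[1],y[0]))
turn=(b-float(sys.argv[4])+90)%180-90
print("t",o["time"],"pos",np.round(o["position"],4),"yaw_y",round(b,2),"q6",round(o["q"][5],2),"frac",np.round(d/.3,4),"turn",round(turn/360,4),"ft",np.round(o["ft_force"],1))
E
python3 -m handwheel '[[-0.765,-0.685,0,0],[-0.765,-0.685,0,0],[-0.765,-0.685,0,0],[-0.765,-0.685,0,0],[-0.765,-0.685,0,0],[-0.765,-0.685,0,0],[-0.765,-0.685,0,0],[-0.765,-0.685,0,0],[-0.765,-0.685,0,0]]' 100 20
python3 -m handwheel '[[-0.765,-0.685,0,0],[-0.765,-0.685,0,0],[-0.765,-0.685,0,0],[-0.765,-0.685,0,0],[-0.765,-0.685,0,0],[-0.765,-0.685,0,0],[-0.765,-0.685,0,0],[-0.765,-0.685,0,0],[-0.765,-0.685,0,0]]'
python3 -m handwheel '[[-0.765,-0.685,0,0.067],[-0.765,-0.685,0,0.067],[-0.765,-0.685,0,0.067],[-0.765,-0.685,0,0.067],[-0.765,-0.685,0,0.067],[-0.765,-0.685,0,0.067],[-0.765,-0.685,0,0.067],[-0.765,-0.685,0,0.067],[-0.765,-0.685,0,0.067],[-0.765,-0.685,0,0.067],[-0.765,-0.685,0,0.067]]'
python3 plan.py 0.646 -0.2375 0.13 45
```

```text
time: 1.55
position: [0.3655, 0.3075, 0.2308]
tool_rot: [0.183, 0.983, -0.0, 0.0]
ft_force: [0.6, -0.5, -0.6]
grip_width: 0.087
grip_force: 0.0
time: 2.3
position: [0.5082, 0.034, 0.2308]
tool_rot: [0.183, 0.983, -0.0, 0.002]
ft_force: [-0.1, -0.1, 1.0]
grip_width: 0.087
grip_force: 0.0
time: 3.22
position: [0.6459, -0.2342, 0.2301]
tool_rot: [0.382, 0.924, 0.001, -0.001]
ft_force: [-0.4, 0.9, -0.7]
grip_width: 0.0872
grip_force: 0.0
t 3.2167 pos [ 0.6459 -0.2342  0.2301] yaw_y 45.14 q6 -1.3 frac [-0.009  -0.0077  0.3335] turn 0.0004 ft [-0.4  0.9 -0.7]
```

```bash

python3 -m handwheel '[[-0.009,-0.008,0.1,0],[-0.009,-0.008,0.2,0],[-0.009,-0.008,0.3,0],[-0.009,-0.008,0.44,0],[-0.009,-0.008,0.5,0],[-0.009,-0.008,0.5,0],[-0.009,-0.008,0.5,0]]'
python3 plan.py 0.646 -0.2375 0.022 45
python3 - <<'E'
from h import *
c=vision.camera("side")["frame"][190:340,300:480];t=vision.camera("top")["frame"][110:260,340:480]
o=np.hstack([cv2.resize(c,(480,400)),cv2.resize(t,(320,343))[:343].copy() if 0 else cv2.resize(t,(320,400))])
cv2.imwrite("pics/near.png",o[:,:,::-1])
E
```

```text
time: 3.8
position: [0.6459, -0.2381, 0.08]
tool_rot: [0.381, 0.924, 0.0, -0.002]
ft_force: [0.2, -1.0, -0.0]
grip_width: 0.087
grip_force: 0.0
t 3.8 pos [ 0.6459 -0.2381  0.08  ] yaw_y 45.15 q6 -1.3 frac [0.0006 0.0019 0.1933] turn 0.0004 ft [ 0.2 -1.  -0. ]
```

View pics/near.png

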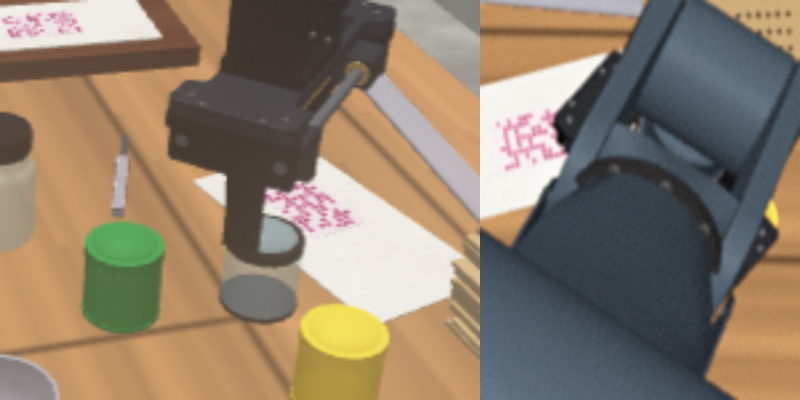

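The near finger shows at about crop (200,245), left of the glass at crop (270,262), and the far finger is hidden. I'll check this by projection before descending.

```bash
python3 - <<'E'
from h import *
c=vision.camera("side");T=np.linalg.inv(c["cam_to_world"])
def pr(X):
    q=c["K"]@(T@[*X,1])[:3];q=q[:2]/q[2];return np.round([(q[1]-190)*400/150,(q[0]-300)*480/180])
m=np.array([.6459,-.2381,0]);u=np.array([.7071,.7071,0]);v=np.array([-.7071,.7071,0])
for s in(-1,1):
  for k in(.0435,.0585):
    for w in(-.0095,.0095): print(s,k,w,"crop row,col",pr(m+s*k*u+w*v+[0,0,.072]))
E
```

```text
-1 0.0435 -0.0095 crop row,col [246. 259.]
-1 0.0435 0.0095 crop row,col [237. 230.]
-1 0.0585 -0.0095 crop row,col [259. 250.]
-1 0.0585 0.0095 crop row,col [249. 220.]
1 0.0435 -0.0095 crop row,col [182. 308.]
1 0.0435 0.0095 crop row,col [174. 281.]
1 0.0585 -0.0095 crop row,col [172. 316.]
1 0.0585 0.0095 crop row,col [164. 289.]
```

```bash

python3 -m handwheel '[[0,0.002,0.05,0],[0,0.002,0.1,0],[0,0.002,0.15,0],[0,0.002,0.18,0],[0,0.002,0.193,0],[0,0.002,0.193,0],[0,0.002,0.193,0]]'
python3 -m handwheel '[[0,0,0,0],[0,0,0,0],[0,0,0,0],[0,0,0,0],[0,0,0,0],[0,0,0,0],[0,0,0,0],[0,0,0,0],[0,0,0,0],[0,0,0,0],[0,0,0,0],[0,0,0,0]]' 50 20
python3 plan.py 0.646 -0.2375 0.022 45
```

```text
time: 4.53
position: [0.6474, -0.2404, 0.023]
tool_rot: [0.382, 0.924, -0.0, 0.0]
ft_force: [0.2, 0.1, 1.0]
grip_width: 0.0872
grip_force: 0.0
time: 5.53
position: [0.6472, -0.2402, 0.0228]
tool_rot: [0.382, 0.924, 0.0, 0.0]
ft_force: [-0.1, 0.5, 1.5]
grip_width: 0.0494
grip_force: 19.9
t 5.5333 pos [ 0.6472 -0.2402  0.0228] yaw_y 45.03 q6 -1.3 frac [0.0091 0.0036 0.0025] turn 0.0001 ft [-0.1  0.5  1.5]
```

```bash

python3 -m handwheel '[[0,0,-0.01,0],[0,0,-0.03,0],[0,0,-0.07,0],[0,0,-0.15,0],[0,0,-0.25,0],[0,0,-0.35,0],[0,0,-0.42,0],[0,0,-0.45,0],[0,0,-0.45,0],[0,0,-0.45,0]]' 50 25
python3 plan.py 0.608 0.1625 0.157 45
```

```text
time: 6.37
position: [0.6468, -0.2401, 0.1579]
tool_rot: [0.382, 0.924, -0.0, 0.0]
ft_force: [-1.3, 0.0, -2.0]
grip_width: 0.0495
grip_force: 24.8
t 6.3667 pos [ 0.6468 -0.2401  0.1579] yaw_y 45.04 q6 -1.3 frac [1.0398 0.8582 0.0027] turn 0.0001 ft [-1.3  0.  -2. ]
```

```bash

python3 -m handwheel '[[0.02,0.017,0,0],[0.06,0.05,0,0],[0.12,0.1,0,0],[0.2,0.166,0,0],[0.28,0.232,0,0],[0.36,0.298,0,0],[0.44,0.364,0,0],[0.52,0.43,0,0],[0.6,0.496,0,0],[0.68,0.562,0,0],[0.76,0.628,0,0],[0.84,0.694,0,0],[0.91,0.752,0,0],[0.96,0.794,0,0],[0.99,0.82,0,0],[1,0.828,0,0],[1,0.828,0,0],[1,0.828,0,0]]'
python3 plan.py 0.608 0.1625 0.157 45
python3 - <<'E'
from h import *
c=vision.camera("side")["frame"][90:240,230:410];t=vision.camera("top")["frame"][130:330,130:290]
o=np.hstack([cv2.resize(c,(480,400)),cv2.resize(t,(320,400))])
cv2.imwrite("pics/over.png",o[:,:,::-1])
E
```

```text
time: 7.87
position: [0.61, 0.147, 0.1571]
tool_rot: [0.382, 0.924, -0.0, -0.0]
ft_force: [-0.4, 0.2, -0.7]
grip_width: 0.0499
grip_force: 24.8
t 7.8667 pos [0.61   0.147  0.1571] yaw_y 45.04 q6 -0.73 frac [0.0413 0.0318 0.0004] turn 0.0001 ft [-0.4  0.2 -0.7]
```

View pics/over.png

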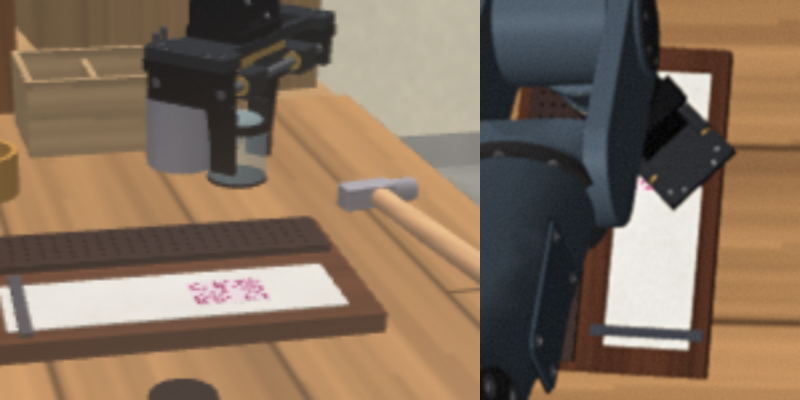

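The glass hangs upright in the gripper. Its base is at about crop (175,238) in the side view, with the print below at crop (290,229). Next I'll fit the in-hand offset along the pads.

```bash
python3 - <<'E'
from h import *
c=vision.camera("side");T=np.linalg.inv(c["cam_to_world"]);p=robot.get_obs()["position"]
cv2.imwrite("pics/base.png",cv2.resize(c["frame"][120:165,295:345],(750,675)[:2],interpolation=2)[:600,:,::-1])
for r in vision.outline_of("side","magnifier_center"):
    ys,xs=np.nonzero(r["mask"])
    if abs(r["point"][1]-320)<25 and abs(r["point"][0]-150)<30: print(r["conf"],xs.min(),xs.max(),ys.min(),ys.max())
a=np.linspace(0,6.283,80)
for s in(-.004,-.002,0,.002,.004):
    x=p+s*np.array([-.7071,.7071,0])
    q=np.array([[x[0]+.0255*np.cos(k),x[1]+.0255*np.sin(k),z,1] for z in[p[2]-.0228] for k in a])
    q=c["K"]@(T@q.T)[:3];q=q[:2]/q[2];print(s,"base px x",q[0].min().round(1),q[0].max().round(1),"y",q[1].min().round(1),q[1].max().round(1))
E
```

```text
0.9 308 330 133 160
-0.004 base px x 310.6 333.2 y 153.2 161.0
-0.002 base px x 309.8 332.4 y 153.0 160.9
0 base px x 309.1 331.7 y 152.8 160.7
0.002 base px x 308.3 330.9 y 152.7 160.5
0.004 base px x 307.5 330.1 y 152.5 160.3
```

View pics/base.png

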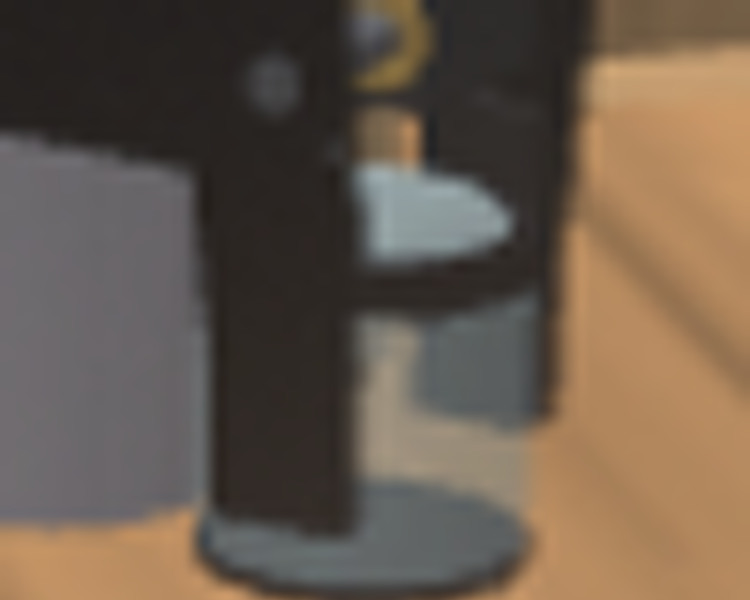

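```bash
python3 plan.py 0.6095 0.163 0.052 45
```

```text
t 8.0667 pos [0.6106 0.1462 0.1576] yaw_y 44.93 q6 -0.73 frac [0.0423 0.0369 0.352 ] turn -0.0002 ft [ 1.2  0.3 -1. ]
```

```bash

python3 -m handwheel '[[0.02,0.018,0.02,0],[0.042,0.037,0.06,0],[0.042,0.037,0.11,0],[0.042,0.037,0.17,0],[0.042,0.037,0.23,0],[0.042,0.037,0.28,0],[0.042,0.037,0.315,0],[0.042,0.037,0.34,0],[0.042,0.037,0.35,0],[0.042,0.037,0.352,0],[0.042,0.037,0.352,0],[0.042,0.037,0.352,0],[0.042,0.037,0.352,0]]'
python3 plan.py 0.6095 0.163 0.046 45
```

```text
time: 9.15
position: [0.6099, 0.1644, 0.053]
tool_rot: [0.382, 0.924, 0.0, 0.001]
ft_force: [-0.1, 0.9, -0.5]
grip_width: 0.0496
grip_force: 24.8
t 9.15 pos [0.6099 0.1644 0.053 ] yaw_y 45.03 q6 -0.7 frac [-0.0021 -0.0043  0.0233] turn 0.0001 ft [-0.1  0.9 -0.5]
```

```bash

python3 -m handwheel '[[-0.001,-0.002,0.006,0],[-0.001,-0.002,0.012,0],[-0.001,-0.002,0.018,0],[-0.001,-0.002,0.021,0],[-0.001,-0.002,0.022,0],[-0.001,-0.002,0.022,0],[-0.001,-0.002,0.022,0]]'
python3 -m handwheel '[[0,0,0.001,0],[0,0,0.002,0],[0,0,0.003,0],[0,0,0.003,0],[0,0,0.003,0]]'
python3 -m handwheel '[[0,0,0.001,0],[0,0,0.002,0],[0,0,0.003,0],[0,0,0.003,0],[0,0,0.003,0]]'
```

```text
time: 9.73
position: [0.6091, 0.1636, 0.0454]
tool_rot: [0.382, 0.924, -0.0, -0.0]
ft_force: [0.8, -0.4, -0.8]
grip_width: 0.0499
grip_force: 24.8
time: 10.15
position: [0.6091, 0.1637, 0.0448]
tool_rot: [0.382, 0.924, 0.0, 0.0]
ft_force: [-0.8, -0.5, 0.5]
grip_width: 0.0495
grip_force: 24.9
time: 10.57
position: [0.6091, 0.1637, 0.0447]
tool_rot: [0.382, 0.924, 0.0, 0.0]
ft_force: [-2.3, 0.6, 6.6]
grip_width: 0.0496
grip_force: 25.0
```

Contact at about 7 N. Releasing gently.

```bash

python3 -m handwheel '[[0,0,0,0],[0,0,0,0],[0,0,0,0],[0,0,0,0],[0,0,0,0],[0,0,0,0],[0,0,0,0],[0,0,0,0]]' 80
python3 -m handwheel '[[0,0,-0.02,0],[0,0,-0.06,0],[0,0,-0.12,0],[0,0,-0.2,0],[0,0,-0.3,0],[0,0,-0.4,0],[0,0,-0.5,0],[0,0,-0.6,0],[0,0,-0.6,0]]'
python3 -m handwheel '[[-0.1,-0.1,0,0],[-0.2,-0.2,0,0],[-0.3,-0.3,0,0],[-0.4,-0.4,0,0],[-0.5,-0.5,0,0],[-0.6,-0.6,0,0],[-0.7,-0.7,0,0],[-0.75,-0.75,0,0],[-0.75,-0.75,0,0]]'
python3 - <<'E'
from h import *
S={}
C={}
for n,w in(("side",(316,198)),("top",(221,210))):
    c=C[n]=vision.camera(n);f=c["frame"]
    for r in vision.outline_of(n,"magnifier_center"):
        if np.hypot(r["point"][1]-w[0],r["point"][0]-w[1])<30:
            ys,xs=np.nonzero(r["mask"]);print(n,round(r["conf"],2),xs.min(),xs.max(),ys.min(),ys.max())
    S[n]=f
a=np.linspace(0,6.283,80)
for n,c in C.items():
    T=np.linalg.inv(c["cam_to_world"])
    q=np.array([[.6075+.0255*np.cos(k),.165+.0255*np.sin(k),z,1] for z in(.022,.074) for k in a])
    q=c["K"]@(T@q.T)[:3];q=q[:2]/q[2];print(n,"wanted",q[0].min().round(1),q[0].max().round(1),q[1].min().round(1),q[1].max().round(1))
o=np.hstack([cv2.resize(S["side"][150:230,270:370],(480,384)),cv2.resize(S["top"][160:256,180:260],(320,384))])
cv2.imwrite("pics/end.png",o[:,:,::-1])
E
```

```text
time: 11.23
position: [0.609, 0.1636, 0.0435]
tool_rot: [0.382, 0.924, -0.0, -0.0]
ft_force: [-0.5, 0.0, -0.3]
grip_width: 0.0695
grip_force: 0.0
time: 11.98
position: [0.6132, 0.1642, 0.2322]
tool_rot: [0.382, 0.924, 0.003, 0.007]
ft_force: [1.1, -0.4, 1.1]
grip_width: 0.0698
grip_force: 0.0
time: 12.73
position: [0.6096, -0.1611, 0.2246]
tool_rot: [0.385, 0.923, -0.001, 0.002]
ft_force: [1.2, 0.2, 0.0]
grip_width: 0.0693
grip_force: 0.0
side 0.69 304 326 174 203
top 0.66 204 231 194 221
side wanted 305.1 327.1 174.5 203.4
top wanted 203.5 232.5 193.3 221.9
```

View pics/end.png

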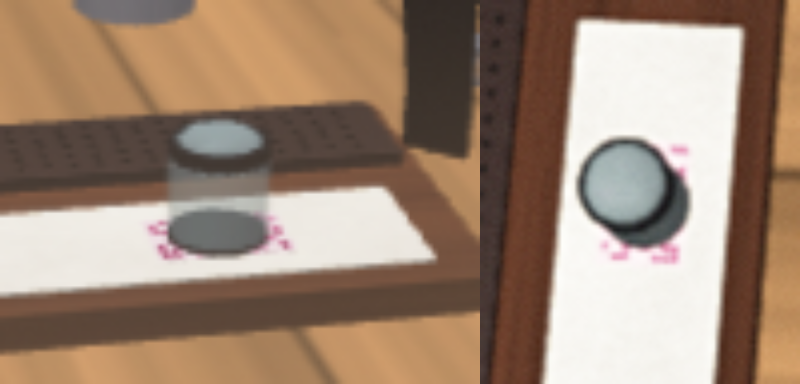

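The magnifier stands upright on the print, with its base at about crop (232,218) in the side view. It is within about 2 mm of the wanted outline in both views.

```bash
python3 -c "
from rig import job
print(job.hand_in())"
```

```text
the job is handed in; nothing more can be done
None
```

The magnifier stands upright on the print, within about 2 mm of centre by both cameras; grip was 25 N, the set-down force about 7 N, the jar was left alone, and the job is handed in.

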